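Index the carving table to the red clip and lock it

TASK

On the small indexing table, push the upright yellow tab round with the fingertips, either way, until the white index line on the dark turning disc points at the middle of the red clip on the scale; then press the green lock button all the way down with a fingertip, let it come up and draw back. Push and press only: do not pinch the yellow tab between the fingers, do not press the lock before the line is on the clip, and leave the jar, the tin and the sanding block where they stand.

Things in the scene. Friction and masses are not known exactly. Their poses are not given: they have to be found in the camera images.
- index_base: fixed base of the indexing table: grey round plate, 180 mm across and 20 mm high, with 24 black scale lines on its bright top ring. Origin on the turning axis, on the bench top; z up. A foot 52 mm wide reaches 150 mm from the axis along the base's own -x and carries the lock button.
- table (a joint): angle (rad) of the dark steel disc, 140 mm across, its flat top 36 mm above the bench, that turns about the vertical axis of the base without stops. Grows counter-clockwise from above; at 0 the index line points along the base's +x. Stiff: it stays where it is left; pushing at the tab takes about 2 to 3 N. A round wooden blank, 57 mm across and 18 mm high, is fixed on the middle of the disc and turns with it.
- index_mark (a point): outer end of the white index line (4.5 mm wide) on the disc's top, 68 mm from the axis, 36 mm above the bench
- tab (a point): centre of the upright yellow finger tab on the disc, opposite the index line, 54 mm from the axis. The tab is 28 mm long (radially), 14 mm thick (along the turning direction), 30 mm high: from 36 to 66 mm above the bench. Fingers pressing on both of its sides at once count as a pinch
- clip_mark (a point): where the index line's end belongs: on the middle line of the red clip, 6 mm inward of the clip's inner face, 68 mm from the turning axis, 36 mm above the bench. The fixed clip is 10 mm wide, sits on the scale ring and reaches 33.5 mm above the bench
- lock_top (a point): middle of the top of the green lock button, 30 mm across, on the base's foot, 120 mm from the turning axis, 43 mm above the bench when up; black housing 46 mm across and 32 mm high round it
- lock (a joint): travel of the lock button (m): 0 up, 0.007 fully down, about 5 N when down; springs back up
- stain_jar: brown jar with black cap, 56 mm across, 82 mm high, loose on the bench; origin under its centre. Bystander
- wax_tin: green round tin, 68 mm across, 30 mm high, loose; origin under its centre. Bystander
- sand_block: cork sanding block, 51 x 93 x 28 mm, loose; origin under its centre. Bystander

How it is judged:
On the way, in this order (a step that is already met when the one before it is completed fails the run):
1. the index line is on the red clip and the disc stands still (horizontal distance between index_mark and clip_mark below 0.0055 m and velocity of joint table between -0.05 and 0.05 rad/s), for 0.3 s.
2. the lock button is pressed down with the line on the clip (value of joint lock above 0.0055 m and horizontal distance between index_mark and clip_mark below 0.0055 m), for 0.05 s.
At the end, for the whole second after the job is handed in: the white index line points at the red clip (line end within 5.5 mm of the clip's middle line, about 4.5 degrees), the disc is at rest, the lock button is up again and the bystanders stand within 15 mm of where they were (horizontal distance between index_mark and clip_mark below 0.0055 m and velocity of joint table between -0.02 and 0.02 rad/s and value of joint lock below 0.002 m and distance of each of stain_jar, wax_tin, sand_block from where it was at the start of the episode below 0.015 m); the robot touches nothing.
It fails at once if the yellow tab is pinched (fingers press on both of its sides at once) (contact force between the fingers and table_c1 above 0.7 N and contact force between the fingers and table_c2 above 0.7 N).
It fails at once if the lock button is pressed while the line is off the clip (value of joint lock above 0.004 m and horizontal distance between index_mark and clip_mark above 0.0085 m).
It fails at once if the jar, tin or sanding block is moved or lifted (distance of any of stain_jar, wax_tin, sand_block from where it was at the start of the episode above 0.015 m).
It also fails if it takes over 51 s, if anything falls off the work surface, if the arm or the gripper's body presses on something with over 40 N, if the wrist force passes 120 N, or if a joint passes its speed limit or range.

ROBOT

A 6-joint arm with a two-finger parallel gripper is mounted at the origin on a cart in front of the work surface, level with it; the furniture and walls round the work are solid. World frame = base frame: x ahead of the robot, y to its left, z up, the work surface at z = 0. Lengths are in m, angles in rad, forces in N, time in s.
With the tool pointing down it reaches from about 0.3 to 0.875 m from the base axis. Payload 6.4 kg.
Tool frame: the origin (TCP) lies between the finger pads; the fingertips stand 25 mm ahead of it and the grasp point (between the pads) lies 6 mm ahead of it; z points along the fingers, y is the line along which they close (so a half turn about z gives the same grasp; the last joint's range is limited). The gripper opens to 85 mm and grips with 20 to 120 N. Pads are 22 mm wide; open, the fingers measure 114 mm over their backs; the gripper's body (76 mm by 85 mm) begins 54 mm behind the grasp point. The pads swing forward as they close: fully open they stand 13 mm farther back than shut.
Start: joints at [1.051, 0.181, 1.607, -0, 1.354, -0.206], TCP at [0.177, 0.547, 0.256] pointing down, gripper open.
Joint ranges: [-2.99, 2.99], [-0.89, 2.07], [0.3, 2.58], [-1.14, 4.28], [0, 2.63], [-3.12, 3.12]. Speed limits (rad/s): [2.57, 2.57, 3.01, 3.14, 3.14, 3.14].

INTERFACE

Orientations are given as a unit quaternion [w, x, y, z].
In Python, from bench import ctrl gives the robot as it stands.
- The arm moves only by the tool servo_tool, never from a script. Its argument "series" is text: rows parted by semicolons, each of 7 numbers parted by spaces: the gripper command: -1 is fully open, 1 is shut, values between are in proportion, then the shift along the tool's x, y, z in m, then the turn, a rotation vector about the tool's x, y, z in degrees. A call has 1 to 12 rows; each row is the pose to reach, as a shift and turn from the pose commanded when the call began, along the tool's axes at that moment; what a row does not reach only later rows make up. A row lasts 1/12 s, in which the tool goes at most 41.7 mm and 7.16 degrees, less where a joint would pass 70% of its speed; a pose out of reach is approached as far as the arm can. A call with a gripper value outside its range is refused whole. The fingers move at their own pace and stop on an object; the grip force is fixed at half the most. Time passes only in rows, so rows that repeat a pose let the fingers close. It gives the time, the measured TCP pose, the force, the opening and the grip force at its end, in the units of the state.
- ctrl.get_obs(): the state, without advancing time (a new reading comes with each control period).
- ctrl.camera(name): name is "scene" or "top" or "wrist"; returns a dict with "img" (384x512x3 uint8, red, green, blue), "z_map" (384x512 float32, m along the optical axis (not along the pixel's ray), 0 where there is no reading), "fovy" (degrees; the focal length in pixels is half the picture's height over the tangent of half this angle, whatever the lens; pixels are square), "cx", "cy" (the principal point, pixels), "k1" (the pictures are not rectified: a ray, as slopes to the right and down, at radius r is drawn at 1 + k1 r^2 times it, then the intrinsics apply), "extrinsics" (4x4, takes a point from camera to world coordinates); the wrist camera has in their place "T_tool_cam" (4x4, takes a point from camera to tool coordinates, whose origin is the TCP and whose axes are the flange's). Camera axes: x right, y down, z forward; pixel columns grow to the right and rows downward; lengths in m; the calibration is good to about 2 mm. A picture is of the moment at which its call begins: read the wrist's pose just before it.
- ctrl.hand_in(): hands the job in; it is judged then, once.
The state is a dict: "time_s": time; "q": joint angles; "dq": joint speeds; "joint_efforts": joint torques, N m; "eef_pos": TCP position; "eef_rot": TCP orientation; "wrist_force": force on the tool from outside, world axes, zero at the start; "torque": the same for the moment, N m; "opening": opening from 0.0 (shut) to 1.0 (fully open); "grasp_force": force on a finger pad.
Only numpy, scipy, OpenCV 4.12 (cv2) and the standard library are available. Lean on these libraries where they do the work, as an engineer would, in place of code of your own. Each camera call takes 0.05 s, during which the arm holds its last target. There are 200 camera calls.

## Working session

There is one attempt and no reset: what is moved stays moved. The work goes in short steps, Python scripts to look and compute and a tool call to move; the robot and the scene stay as the last step left them, time stands still between calls to the robot, and variables do not carry over. Pictures are saved under pics/ and viewed, at most 10 in all, crops included, and the job is handed in when it is done.

Besides the shell and the picture viewer there is one more tool, called as name(argument=value, ...) on one line, values as JSON. servo_tool: Moves the arm, as the interface text tells. Its arguments: {"type":"object","properties":{"series":{"type":"string"}},"required":["series"]}

```bash
mkdir -p pics
cat > h.py <<'E'
import numpy as np, cv2
from bench import ctrl
def grab(n):
    o=ctrl.get_obs(); c=ctrl.camera(n)
    f=192/np.tan(np.radians(c['fovy'])/2)
    K=np.array([[f,0,c['cx']],[0,f,c['cy']],[0,0,1]])
    if 'extrinsics' in c: E=np.array(c['extrinsics'])
    else:
        from scipy.spatial.transform import Rotation as R
        q=o['eef_rot']; T=np.eye(4); T[:3,:3]=R.from_quat([q[1],q[2],q[3],q[0]]).as_matrix(); T[:3,3]=o['eef_pos']; E=T@np.array(c['T_tool_cam'])
    return c,K,E
def und(px,c,K):
    d=np.array([c['k1'],0,0,0,0],float)
    return cv2.undistortPoints(np.array(px,float).reshape(-1,1,2),K,d).reshape(-1,2)
def toz(px,z,c,K,E):
    s=und(px,c,K); r=np.c_[s,np.ones(len(s))]@E[:3,:3].T; t=(np.atleast_1d(z)-E[2,3])/r[:,2]
    return E[:3,3]+r*t[:,None]
E
python3 - <<'E'
from h import *
import pickle
for n in('top','scene'):
    c,K,E=grab(n); pickle.dump((c,K,E),open(n+'.pkl','wb'))
    cv2.imwrite(f'pics/{n}.png',cv2.resize(c['img'][:,:,::-1],(800,600),interpolation=cv2.INTER_CUBIC)); print(n,K[0,0],c['k1'],E.round(3))
print(ctrl.get_obs())
E
```

```text
top 373.1983830815876 -0.12219838192522532 [[ 0.009 -0.996  0.084  0.518]
 [-0.999 -0.007  0.032  0.246]
 [-0.031 -0.084 -0.996  0.917]
 [ 0.     0.     0.     1.   ]]
scene 494.16368745045213 -0.14360685981884988 [[ 0.77  -0.37   0.519  0.118]
 [-0.638 -0.449  0.625 -0.315]
 [ 0.002 -0.813 -0.582  0.596]
 [ 0.     0.     0.     1.   ]]
{'time_s': 0.1, 'q': array([ 1.05068104e+00,  1.81467318e-01,  1.60791011e+00,  1.24731279e-05,
        1.35382683e+00, -2.06291645e-01]), 'dq': array([ 0.00139981, -0.00163387, -0.00261576,  0.00144094, -0.00063076,
        0.0002384 ]), 'joint_efforts': array([ 2.20259540e-04, -4.45881450e+01, -3.52237093e+01, -2.20593902e-04,
        4.29047315e-03,  1.77267566e-06]), 'eef_pos': array([0.17724013, 0.54651236, 0.25547289]), 'eef_rot': array([-2.91970042e-04,  1.56269995e-01,  9.87714047e-01, -7.51071822e-04]), 'wrist_force': array([ 0.16733164, -0.31943776, -0.15445511]), 'torque': array([ 0.03922334, -0.02410828, -0.03384836]), 'grasp_force': 0.0, 'opening': 1.004360358475482}
```

View pics/top.png

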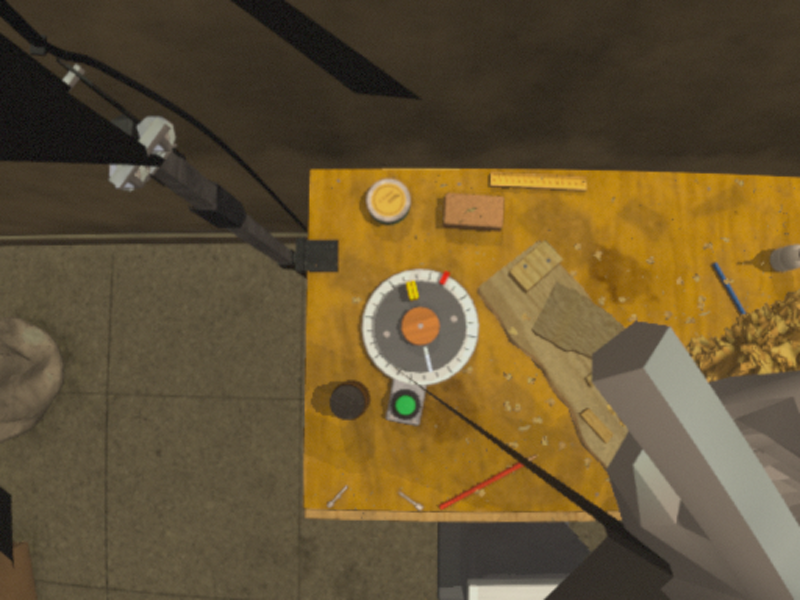

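View pics/scene.png

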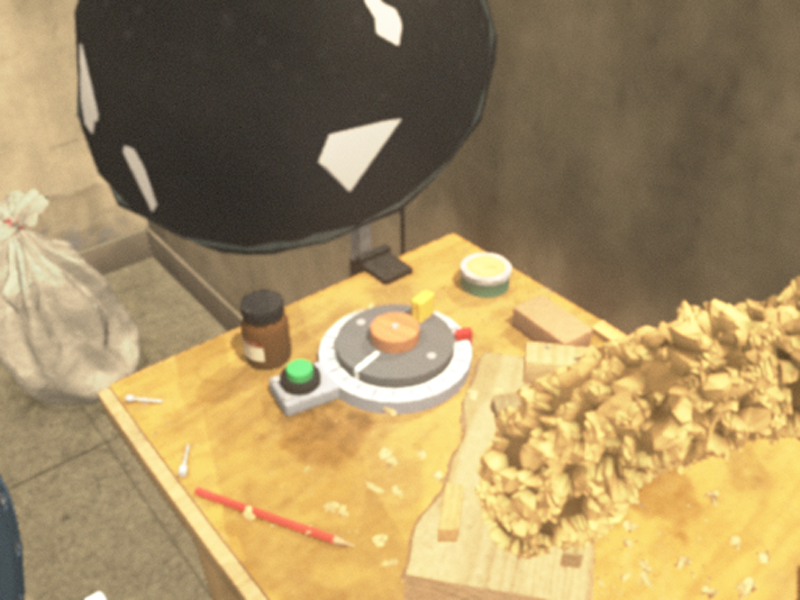

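The top view (800x600 scale) shows the disc centre at about (420,326), the line end at (430,370), the clip at (445,279) and the tab at (412,290). The button is at (405,405), the jar at (348,400), the tin at (388,200) and the block at (474,211). Next I measure, and check the depth of the dark foreground items.

Run:
```python
from h import *
import pickle
c,K,E=pickle.load(open('top.pkl','rb'))
S=0.64
names=dict(center=(420,326,.054),line=(430,370,.036),clip=(445,279,.0335),tab=(412,290,.066),btn=(405,405,.043),jar=(348,400,.082),tin=(388,200,.03),block=(474,205,.028),
 cable1=(480,435,0),cable2=(580,510,0),grey=(640,345,0),grey2=(740,480,0),shav=(740,320,0),wood=(540,265,0),lampclamp=(322,255,0),lamparm=(200,190,0),bottle=(785,257,0),shade=(350,60,0),board=(560,320,0))
for n,(u,v,z) in names.items():
    p=(u*S,v*S); d=c['z_map'][int(p[1]),int(p[0])]
    s=und([p],c,K)[0]; w=E[:3,:3]@(np.r_[s,1]*d)+E[:3,3]
    print(n,toz([p],z,c,K,E)[0].round(4),'depth',w.round(3),round(float(d),3))
im=c['img'][140:290,190:340,::-1]
cv2.imwrite('pics/crop.png',cv2.resize(im,(600,600),interpolation=cv2.INTER_CUBIC))
```

```text
center [0.5526 0.2371 0.054 ] depth [0.553 0.237 0.054] 0.862
line [0.4873 0.2214 0.036 ] depth [0.487 0.221 0.036] 0.873
clip [0.6252 0.1992 0.0335] depth [0.626 0.199 0.031] 0.89
tab [0.6048 0.2492 0.066 ] depth [0.605 0.249 0.067] 0.854
btn [0.4352 0.2585 0.043 ] depth [0.435 0.258 0.043] 0.863
jar [0.4449 0.3393 0.082 ] depth [0.445 0.339 0.084] 0.826
tin [0.749  0.2875 0.03  ] depth [0.749 0.288 0.029] 0.905
block [0.742  0.1538 0.028 ] depth [0.741 0.154 0.031] 0.898
cable1 [0.3855 0.1419 0.    ] depth [ 0.385  0.142 -0.001] 0.899
cable2 [ 0.2681 -0.016   0.    ] depth [ 0.268 -0.016 -0.   ] 0.884
grey [ 0.5264 -0.1129  0.    ] depth [0.518 0.246 0.917] 0.0
grey2 [ 0.3089 -0.2809  0.    ] depth [0.518 0.246 0.917] 0.0
shav [ 0.5666 -0.2835  0.    ] depth [ 0.554 -0.141  0.246] 0.659
wood [0.6527 0.0464 0.    ] depth [0.642 0.062 0.073] 0.845
lampclamp [0.6669 0.3937 0.    ] depth [0.665 0.392 0.011] 0.919
lamparm [0.7758 0.6005 0.    ] depth [0.663 0.445 0.402] 0.531
bottle [ 0.6712 -0.3704  0.    ] depth [ 0.663 -0.339  0.047] 0.86
shade [0.9993 0.3555 0.    ] depth [0.518 0.246 0.917] 0.0
board [0.5655 0.0157 0.    ] depth [0.562 0.032 0.065] 0.845
```

View pics/crop.png

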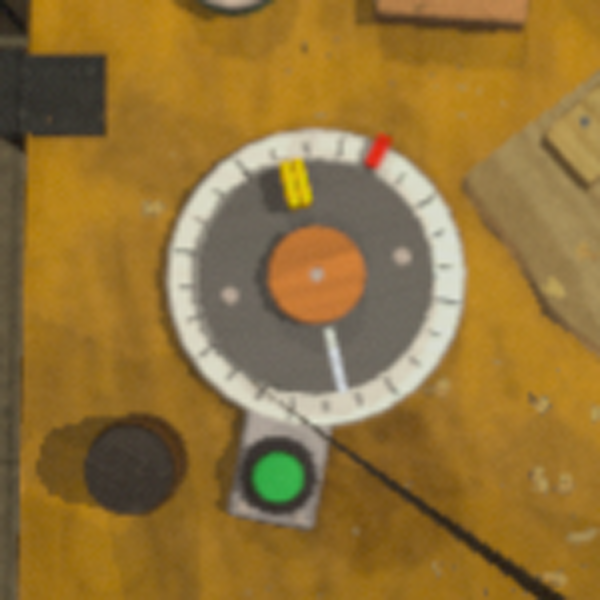

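Run:
```python
from h import *
import pickle
for n in('top','scene'):
    c,K,E=pickle.load(open(n+'.pkl','rb'))
    v,u=np.mgrid[0:384:3,0:512:3]; d=c['z_map'][v,u].ravel()
    s=und(np.c_[u.ravel(),v.ravel()],c,K); w=(np.c_[s,np.ones(len(s))]*d[:,None])@E[:3,:3].T+E[:3,3]
    m=(d>0)&(w[:,2]>.12); w=w[m]
    print(n,m.sum(),'zero',(d==0).sum())
    k,ct=np.unique(np.floor(w/.1).astype(int),axis=0,return_counts=True)
    print(' '.join(f'{a}:{b}' for a,b in zip((k).tolist(),ct) if b>1))
c,K,E=pickle.load(open('top.pkl','rb'))
raw=lambda u,v:(190+u/4,140+v/4)
def W(u,v,z): return toz([raw(u,v)],z,c,K,E)[0]
C=np.mean([W(317,274,.054)],0);print('C',C)
# rim check: ring left/right/top/bottom at z=.02
print('rim',(W(167,276,.02)+W(465,276,.02))/2,(W(317,128,.02)+W(317,424,.02))/2, np.linalg.norm(W(167,276,.02)-W(465,276,.02)))
for n,a in dict(tab=(297,184,.066),clip=(378,151,.0335),line=(344,390,.036),lineIn=(330,330,.036),btn=(277,476,.043)).items():
    p=W(*a)-C; print(n,W(*a).round(4),np.hypot(p[0],p[1]).round(4),np.degrees(np.arctan2(p[1],p[0])).round(1))
```

```text
top 4999 zero 2857
[4, -2, 2]:15 [4, -2, 3]:6 [4, -1, 2]:8 [5, -2, 2]:123 [5, -2, 3]:101 [5, -1, 2]:37 [5, 2, 8]:196 [5, 3, 6]:3 [5, 3, 7]:103 [5, 3, 8]:25 [6, 3, 6]:5 [6, 3, 7]:29 [6, 4, 1]:19 [6, 4, 2]:29 [6, 4, 3]:76 [6, 4, 4]:58 [6, 4, 5]:55 [6, 4, 6]:54 [6, 4, 7]:33 [7, 4, 1]:5 [7, 4, 2]:8 [7, 4, 3]:12 [7, 4, 4]:27 [7, 4, 5]:30 [8, -4, 1]:6 [8, -3, 1]:62 [8, -3, 2]:46 [8, -3, 3]:2 [8, -2, 1]:70 [8, -2, 2]:124 [8, -2, 3]:129 [8, -2, 4]:35 [8, -1, 1]:76 [8, -1, 2]:127 [8, -1, 3]:192 [8, -1, 4]:108 [8, 0, 1]:79 [8, 0, 2]:138 [8, 0, 3]:209 [8, 0, 4]:84 [8, 1, 1]:73 [8, 1, 2]:146 [8, 1, 3]:215 [8, 1, 4]:67 [8, 2, 1]:86 [8, 2, 2]:96 [8, 2, 3]:216 [8, 2, 4]:68 [8, 3, 1]:81 [8, 3, 2]:83 [8, 3, 3]:92 [8, 3, 4]:43 [8, 4, 1]:77 [8, 4, 2]:134 [8, 4, 3]:199 [8, 4, 4]:81 [8, 5, 1]:56 [8, 5, 2]:109 [8, 5, 3]:183 [8, 5, 4]:118 [8, 6, 1]:29 [8, 6, 2]:70 [8, 6, 3]:75 [8, 6, 4]:57
scene 9795 zero 80
[0, -1, 2]:18 [0, -1, 3]:2 [1, -1, 2]:46 [1, -1, 3]:43 [2, -1, 4]:2110 [2, -1, 5]:909 [2, 0, 4]:149 [2, 0, 5]:54 [3, -1, 4]:637 [3, -1, 5]:191 [4, -3, 2]:34 [4, -2, 1]:259 [4, -2, 2]:1004 [4, -2, 3]:68 [4, -1, 1]:254 [4, -1, 2]:257 [5, -3, 2]:53 [5, -3, 3]:13 [5, -2, 2]:17 [5, -2, 3]:259 [5, -1, 2]:13 [5, 19, 1]:5 [8, -1, 1]:181 [8, -1, 2]:207 [8, -1, 3]:116 [8, -1, 4]:13 [8, 0, 1]:226 [8, 0, 2]:330 [8, 0, 3]:393 [8, 0, 4]:105 [8, 1, 1]:187 [8, 1, 2]:278 [8, 1, 3]:319 [8, 1, 4]:12 [8, 2, 1]:157 [8, 2, 2]:227 [8, 2, 3]:208 [8, 3, 1]:137 [8, 3, 2]:166 [8, 3, 3]:117 [8, 4, 1]:19
C [0.5528946  0.23603819 0.054     ]
rim [0.55299393 0.23636275 0.02      ] [0.55364542 0.23558264 0.02      ] 0.17907351419645118
tab [0.6039 0.2479 0.066 ] 0.0523 13.1
clip [0.6272 0.1999 0.0335] 0.0826 -25.9
line [0.4856 0.2196 0.036 ] 0.0693 -166.2
lineIn [0.5207 0.228  0.036 ] 0.0332 -165.9
btn [0.4357 0.2583 0.043 ] 0.1193 169.2
```

servo_tool(series="1 -0.03 -0.01 0 0 0 3; 1 -0.06 -0.02 0 0 0 6; 1 -0.09 -0.03 0 0 0 10; 1 -0.12 -0.045 0 0 0 13; 1 -0.15 -0.055 0 0 0 16; 1 -0.18 -0.07 0 0 0 20; 1 -0.18 -0.07 0 0 0 20; 1 -0.18 -0.07 0 0 0 20")

```text
time_s: 0.77
eef_pos: [0.328, 0.4237, 0.2559]
eef_rot: [-0.0, 0.327, 0.945, -0.0]
wrist_force: [0.4, -0.2, 0.0]
opening: 0.002
grasp_force: 0.0
```

Run:
```python
from h import *
import pickle
ims=[]
for n in('scene','top'):
    c,K,E=grab(n); pickle.dump((c,K,E),open(n+'2.pkl','wb'))
    ims.append(cv2.resize(c['img'][:,:,::-1],(400,300),interpolation=cv2.INTER_AREA))
cv2.imwrite('pics/b.png',np.hstack(ims)); o=ctrl.get_obs(); print(o['time_s'],o['q'].round(3),o['eef_pos'],o['eef_rot'],o['opening'])
```

```text
0.8667 [ 6.940e-01  9.400e-02  1.705e+00  1.000e-03  1.343e+00 -2.150e-01] [0.32657227 0.42500831 0.25601435] [-4.07391492e-04  3.25125236e-01  9.45670872e-01 -1.29761580e-04] 0.000779408873055787
```

View pics/b.png

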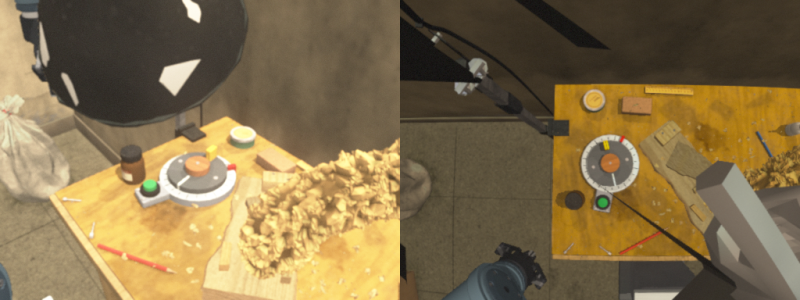

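Run:
```python
from h import *
import pickle
c,K,E=pickle.load(open('scene2.pkl','rb'))
v,u=np.mgrid[0:384:2,0:512:2]; d=c['z_map'][v,u].ravel()
s=und(np.c_[u.ravel(),v.ravel()],c,K); w=(np.c_[s,np.ones(len(s))]*d[:,None])@E[:3,:3].T+E[:3,3]
m=(d>0)&(d<.6)&(w[:,2]>.35)&(u.ravel()<340); p=w[m]; U=np.c_[u.ravel(),v.ravel()][m]
print(m.sum(),p.min(0),p.max(0),np.median(p,0)); print(np.percentile(d[m],[0,5,50,95,100]))
q=p-p.mean(0); S=np.linalg.svd(q,full_matrices=False); print(S[1]/np.sqrt(len(p)),S[2])
for t in [(60,60),(60,100),(100,150),(180,150),(200,20),(200,100),(300,20),(300,80),(25,20),(15,40)]:
    i=np.argmin(abs(np.c_[u.ravel(),v.ravel()]-t).sum(1)); print(t,w[i].round(3),d[i].round(3))
c,K,E=pickle.load(open('top2.pkl','rb'))
for t in [(0,300),(480,300),(430,250),(500,380),(400,380),(300,310),(20,60),(100,250),(140,350),(90,340),(10,340)]:
    d=c['z_map'][t[1],t[0]]; s=und([t],c,K)[0]; print(t,(E[:3,:3]@np.r_[s*d,d]+E[:3,3]).round(3),d, 'ray',(E[:3,:3]@np.r_[s,1]).round(3))
```

```text
9082 [ 0.2087918  -0.08582389  0.41477936] [0.39591355 0.07043641 0.52693699] [ 0.25657385 -0.0634281   0.4817448 ]
[0.26938045 0.27665892 0.30430134 0.343711   0.37447467]
[0.04630773 0.02838904 0.01656661] [[ 0.86292374 -0.50415289  0.03453239]
 [-0.02864286  0.01942882  0.99940087]
 [ 0.50452177  0.86339584 -0.00232521]]
(60, 60) [0.21  0.006 0.484] 0.314
(60, 100) [0.212 0.033 0.444] 0.355
(100, 150) [ 0.846  1.866 -0.679] 2.484
(180, 150) [ 0.259 -0.056  0.424] 0.335
(200, 20) [ 0.273 -0.071  0.513] 0.281
(200, 100) [ 0.268 -0.073  0.464] 0.305
(300, 20) [ 0.36  -0.064  0.496] 0.341
(300, 80) [ 0.348 -0.079  0.458] 0.347
(25, 20) [0.639 1.917 0.03 ] 1.996
(15, 40) [ 0.578  1.917 -0.044] 2.007
(0, 300) [ 0.116  1.551 -0.788] 1.7055377 ray [-0.236  0.765 -1.   ]
(480, 300) [0.518 0.246 0.917] 0.0 ray [-0.218 -0.619 -1.042]
(430, 250) [0.518 0.246 0.917] 0.0 ray [-0.072 -0.459 -1.025]
(500, 380) [0.518 0.246 0.917] 0.0 ray [-0.471 -0.711 -1.066]
(400, 380) [0.518 0.246 0.917] 0.0 ray [-0.444 -0.389 -1.054]
(300, 310) [ 0.308  0.159 -0.002] 0.894591 ray [-0.235 -0.098 -1.027]
(20, 60) [0.518 0.246 0.917] 0.0 ray [ 0.458  0.708 -0.943]
(100, 250) [ 0.384  1.014 -0.78 ] 1.7030267 ray [-0.079  0.451 -0.996]
(140, 350) [0.358 0.4   0.457] 0.4490793 ray [-0.357  0.343 -1.023]
(90, 340) [-0.04   1.058 -0.777] 1.6656209 ray [-0.335  0.487 -1.017]
(10, 340) [-0.077  1.489 -0.779] 1.6786177 ray [-0.355  0.74  -1.01 ]
```

Run:
```python
from h import *
import pickle
for n in('top','scene'):
    a=pickle.load(open(n+'.pkl','rb'))[0]; c,K,E=pickle.load(open(n+'2.pkl','rb'))
    ch=(np.abs(a['img'].astype(int)-c['img']).sum(2)>60)&(c['z_map']<1.2)&(c['z_map']>0)
    v,u=np.nonzero(ch); d=c['z_map'][v,u]
    s=und(np.c_[u,v],c,K); w=(np.c_[s,np.ones(len(s))]*d[:,None])@E[:3,:3].T+E[:3,3]
    m=w[:,2]>.1; w=w[m]
    q=.694; r=w[:,:2]@[np.cos(q),np.sin(q)]; l=w[:,:2]@[-np.sin(q),np.cos(q)]
    print(n,m.sum(), 'zero-depth changed',((np.abs(a['img'].astype(int)-c['img']).sum(2)>60)&(c['z_map']==0)).sum())
    for lo in np.arange(-.2,.8,.04):
        k=(r>lo)&(r<lo+.04)
        if k.sum()>3: print(lo.round(2),k.sum(),'lat',l[k].min().round(3),l[k].max().round(3),'z',w[k,2].min().round(3),w[k,2].max().round(3))
c=pickle.load(open('top2.pkl','rb'))[0]
z=c['z_map']; print('nonzero depth min',z[z>0].min(),np.percentile(z[z>0],[.1,1,5]))
im=cv2.resize(c['img'][:,:,::-1],(800,600)); cv2.imwrite('pics/t2.png',im)
```

```text
top 3917 zero-depth changed 17
0.44 101 lat 0.09 0.116 z 0.302 0.327
0.48 970 lat 0.05 0.117 z 0.237 0.575
0.52 2445 lat 0.049 0.126 z 0.239 0.596
0.56 401 lat 0.053 0.14 z 0.284 0.572
scene 1916 zero-depth changed 7
0.04 234 lat -0.106 -0.102 z 0.286 0.329
0.16 43 lat -0.121 -0.096 z 0.432 0.518
0.2 45 lat -0.106 -0.083 z 0.46 0.511
0.44 200 lat 0.094 0.118 z 0.293 0.341
0.48 1394 lat 0.09 0.15 z 0.234 0.44
nonzero depth min 0.050007563 [0.05166622 0.0931016  0.47291773]
```

View pics/t2.png

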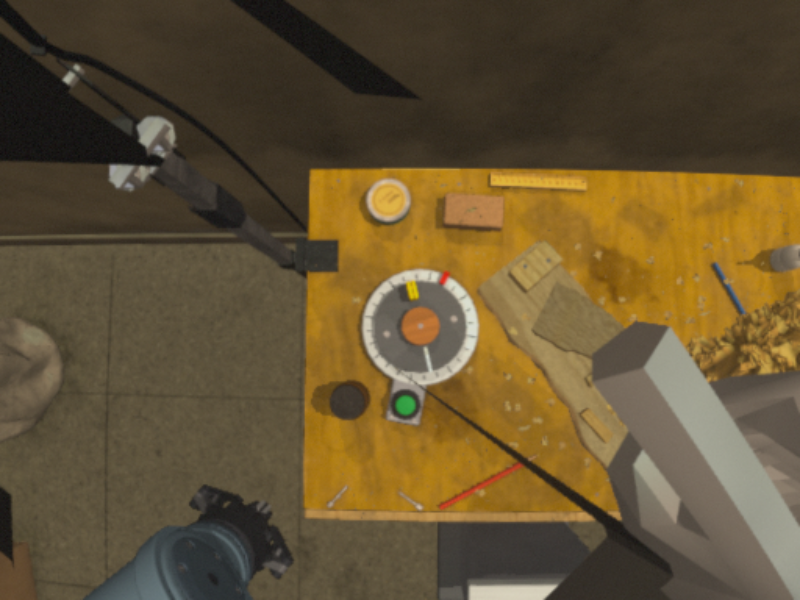

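Run:
```python
from h import *
import pickle
from scipy.optimize import least_squares
c,K,E=pickle.load(open('scene2.pkl','rb'))
v,u=np.mgrid[0:384:3,0:512:3]; d=c['z_map'][v,u].ravel()
s=und(np.c_[u.ravel(),v.ravel()],c,K); w=(np.c_[s,np.ones(len(s))]*d[:,None])@E[:3,:3].T+E[:3,3]
m=(d>0)&(d<.6)&(w[:,2]>.35)&(u.ravel()<340); p=w[m]
def f(x):
    a=np.array([x[2],x[3],1]);a/=np.linalg.norm(a); q=p-[x[0],x[1],.46]; h=q@a
    return np.linalg.norm(q-h[:,None]*a,axis=1)-(x[4]+x[5]*h)
r=least_squares(f,[.3,0,0,0,.1,0],loss='soft_l1',f_scale=.003);print('cone',r.x.round(3),np.abs(r.fun).mean(),np.percentile(np.abs(r.fun),95))
for z in np.arange(.41,.53,.02):
    k=(p[:,2]>z)&(p[:,2]<z+.02)
    if k.sum()>10:
        q=p[k]; g=least_squares(lambda x:np.hypot(q[:,0]-x[0],q[:,1]-x[1])-x[2],[.3,0,.1],loss='soft_l1',f_scale=.003); print(z.round(2),k.sum(),g.x.round(3),np.abs(g.fun).mean().round(4),q.min(0).round(3),q.max(0).round(3))
```

```text
cone [ 0.314  0.02  -0.28  -0.196  0.106 -0.284] 0.002348507801448428 0.005384620782071643
0.41 227 [0.325 0.032 0.113] 0.001 [ 0.212 -0.08   0.415] [0.303 0.014 0.43 ]
0.43 549 [0.318 0.024 0.105] 0.0014 [ 0.21  -0.084  0.43 ] [0.337 0.052 0.45 ]
0.45 745 [0.312 0.019 0.102] 0.0015 [ 0.209 -0.084  0.45 ] [0.37  0.064 0.47 ]
0.47 877 [0.308 0.016 0.099] 0.0012 [ 0.209 -0.085  0.47 ] [0.389 0.055 0.49 ]
0.49 992 [0.305 0.014 0.094] 0.0016 [ 0.211 -0.082  0.49 ] [0.396 0.063 0.51 ]
0.51 663 [0.302 0.012 0.087] 0.0013 [ 0.213 -0.077  0.51 ] [0.354 0.041 0.527]
```

servo_tool(series="1 -0.005 -0.006 -0.012 5.5 -4.3 0; 1 -0.01 -0.012 -0.024 11 -8.6 0; 1 -0.015 -0.018 -0.036 16.5 -12.9 0; 1 -0.02 -0.024 -0.048 22 -17.2 0; 1 -0.025 -0.03 -0.06 27.5 -21.5 0; 1 -0.03 -0.036 -0.072 33 -25.8 0; 1 -0.035 -0.042 -0.084 38.5 -30.1 0; 1 -0.04 -0.048 -0.096 44 -34.4 0; 1 -0.045 -0.054 -0.108 49.5 -38.7 0; 1 -0.05 -0.06 -0.12 55 -43 0; 1 -0.05 -0.06 -0.12 55 -43 0; 1 -0.05 -0.06 -0.12 55 -43 0")

```text
time_s: 1.87
eef_pos: [0.3287, 0.3478, 0.3746]
eef_rot: [0.186, 0.265, 0.776, -0.541]
wrist_force: [0.8, 0.0, 0.1]
opening: -0.003
grasp_force: 0.0
```

Run:
```python
from h import *
import pickle
c,K,E=grab('wrist'); pickle.dump((c,K,E),open('w1.pkl','wb'))
o=ctrl.get_obs(); print(o['time_s'],o['q'].round(4).tolist(),o['eef_pos'],o['eef_rot']); print(E.round(3),K[0,0],np.array(c['T_tool_cam']).round(3))
cv2.imwrite('pics/w1.png',c['img'][:,:,::-1])
```

```text
1.9167 [0.918, 0.5242, 1.307, -0.8251, 2.2506, -0.1963] [0.32894343 0.3476976  0.37540878] [ 0.18644573  0.26611197  0.77666002 -0.53964954]
[[ 0.613  0.745  0.262  0.261]
 [ 0.275  0.11  -0.955  0.476]
 [-0.74   0.658 -0.137  0.366]
 [ 0.     0.     0.     1.   ]] 323.29479455457084 [[ 0.    -0.944 -0.329  0.085]
 [ 1.     0.     0.     0.   ]
 [-0.    -0.329  0.944 -0.118]
 [ 0.     0.     0.     1.   ]]
```

View pics/w1.png

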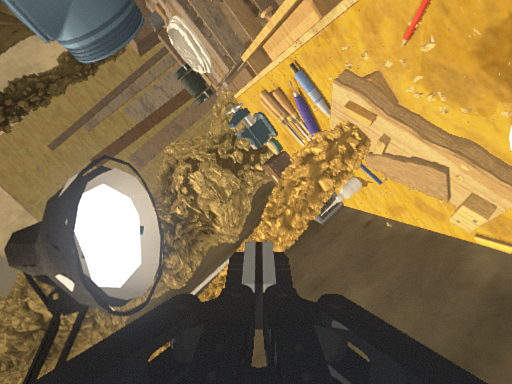

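The wrist view shows the lamp's bell at (100,230), with its stalk going down-left. It is a real obstacle in front of the robot. I'll get its extent, fit the arm geometry and see which q1 is safe.

```bash
cat > kin.py <<'E'
import numpy as np
from scipy.spatial.transform import Rotation as R
from scipy.optimize import least_squares
P=[([1.05068,.181467,1.60791,0,1.35383,-.206292],[.17724,.546512,.255473],[-.00029,.15627,.987714,-.00075]),
([.694,.094,1.705,.001,1.343,-.215],[.326572,.425008,.256014],[-.0004,.325125,.945671,-.00013]),
([.918,.5242,1.307,-.8251,2.2506,-.1963],[.328943,.347698,.375409],[.186446,.266112,.77666,-.53965])]
z=lambda a:R.from_euler('z',a); y=lambda a:R.from_euler('y',a)
def fk(q,x,s=1):
    h,y1,L1,e,L2,y2,T=x
    A=z(q[0]); sh=np.array([0,0,h]); B=A*y(q[1]); el=sh+B.apply([0,y1,L1]); C=B*y(q[2])
    f0=el+C.apply([e,0,0]); w=f0+C.apply([0,0,L2]); D=C*z(s*q[3])*y(q[4]); t=w+D.apply([0,y2,T])
    return t,D*z(q[5]),el,w
E
python3 - <<'E'
from h import *
from kin import *
import pickle
for s in(1,-1):
    for n in range(3):
        q,p,r=P[n]; Rm=R.from_quat([r[1],r[2],r[3],r[0]]); print(s,n,(fk(q,[0]*7,s)[1].inv()*Rm).as_rotvec().round(3))
    f=lambda x:np.concatenate([fk(q,x,s)[0]-p for q,p,r in P])
    g=least_squares(lambda x:np.r_[f(x),1e-3*(x[3])],[.2,.05,.45,0,.48,.05,.3]); print(g.x.round(3),np.abs(g.fun).max())
c,K,E=pickle.load(open('w1.pkl','rb'))
v,u=np.mgrid[140:384:3,0:170:3]; d=c['z_map'][v,u].ravel()
s=und(np.c_[u.ravel(),v.ravel()],c,K); w=(np.c_[s,np.ones(len(s))]*d[:,None])@E[:3,:3].T+E[:3,3]
m=(d>0)&(w[:,2]>.38)&(w[:,0]<.75)&(w[:,1]>-.2); p=w[m]
for lo in np.arange(.38,.8,.03):
    k=(p[:,2]>lo)&(p[:,2]<lo+.03)
    if k.sum(): print(lo.round(2),k.sum(),p[k].min(0).round(3),p[k].max(0).round(3))
E
```

```text
1 0 [-0.    -0.     1.571]
1 1 [ 1.000e-03 -0.000e+00  1.571e+00]
1 2 [-0.    -0.     1.571]
[ 0.313  0.118  0.438  0.084  0.514 -0.     0.294] 0.00011373231644662418
-1 0 [-0.    -0.     1.571]
-1 1 [-1.000e-03  1.000e-03  1.572e+00]
-1 2 [ 1.362 -0.91   2.312]
[ 5.152 -0.176 -0.094  4.686  1.634  0.294 -0.128] 0.004685651618811041
0.38 184 [0.294 0.364 0.399] [0.305 0.386 0.41 ]
0.41 575 [ 0.213 -0.081  0.41 ] [0.319 0.392 0.44 ]
0.44 297 [ 0.214 -0.081  0.44 ] [0.366 0.087 0.47 ]
0.47 464 [ 0.211 -0.065  0.47 ] [0.397 0.111 0.5  ]
0.5 524 [ 0.212 -0.038  0.5  ] [0.401 0.113 0.53 ]
0.53 219 [ 0.226 -0.036  0.53 ] [0.387 0.098 0.56 ]
0.56 109 [ 0.215 -0.032  0.56 ] [0.354 0.061 0.59 ]
0.59 185 [ 0.216 -0.028  0.59 ] [0.371 0.06  0.62 ]
0.62 73 [ 0.268 -0.05   0.621] [0.373 0.063 0.648]
0.65 43 [0.348 0.017 0.65 ] [0.37  0.054 0.677]
```

```bash
cat > chk.py <<'E'
from h import *
from kin import *
import pickle
X=[.313,.118,.438,.084,.514,0,.294]
c,K,E=pickle.load(open('w1.pkl','rb'))
def cloud(pk,sl):
    c,K,E=pickle.load(open(pk,'rb')); v,u=np.mgrid[sl]; d=c['z_map'][v,u].ravel()
    s=und(np.c_[u.ravel(),v.ravel()],c,K); w=(np.c_[s,np.ones(len(s))]*d[:,None])@E[:3,:3].T+E[:3,3]
    return w[(d>0)]
a=cloud('w1.pkl',np.s_[140:384:3,0:170:3]); a=a[(a[:,2]>.4)&(a[:,1]<.3)&(a[:,0]<.75)]
b=cloud('scene2.pkl',np.s_[0:384:3,0:340:3]); b=b[(b[:,2]>.38)&(b[:,0]<.45)]
t=cloud('top.pkl',np.s_[0:384:3,0:512:3]); t=t[(t[:,2]>.12)&(t[:,0]<.79)&(t[:,1]>.2)]
L=np.r_[a,b,t]
def ik(p,yaw,tilt=R.identity(),q0=[.3,.3,1.5,0,1.3,0]):
    Rt=tilt*R.from_matrix(np.array([[-np.cos(yaw-np.pi/2),0,0]]*3)) if 0 else tilt*R.from_euler('z',yaw)*R.from_matrix([[0,1,0],[1,0,0],[0,0,-1]])
    def f(q):
        T,D,el,w=fk(q,X); return np.r_[T-p,.3*((D*z(np.pi/2)).inv()*Rt).as_rotvec()]
    g=least_squares(f,q0); return g.x,np.abs(g.fun).max()
def dist(q):
    T,D,el,w=fk(q,X); e2=w-0
    B=z(q[0])*y(q[1])*y(q[2]); f0=el+B.apply([X[3],0,0])
    res=[]
    for A0,A1 in((f0,w),(w,T)):
        s=np.linspace(0,1,60)[:,None]; S=A0+s*(A1-A0); dd=np.linalg.norm(S[:,None]-L[None],axis=2); i=np.unravel_index(dd.argmin(),dd.shape); res.append((dd.min().round(3),L[i[1]].round(2).tolist(),S[i[0]].round(2).tolist()))
    return res
E
python3 - <<'E'
from chk import *
for nm,p,yaw,ti in [('now',P[2][1],0,None),('start',[.61,.215,.067],13,0),('start',[.61,.215,.15],13,0),('start25',[.61,.215,.067],13,20),('mid',[.565,.29,.067],80,0),('end',[.52,.285,.067],150,0),('btn',[.435,.258,.067],120,0),('b15',[.435,.258,.067],120,15)]:
    if nm=='now': print(dist(P[2][0])); continue
    q,e=ik(p,np.radians(yaw),R.from_euler('x',-ti,degrees=True)); print(nm,q.round(2),round(e,4),*dist(q),sep='\n   ')
E
```

```text
[(np.float64(0.125), [0.29, 0.42, 0.44], [0.23, 0.5, 0.52]), (np.float64(0.016), [0.31, 0.39, 0.4], [0.33, 0.39, 0.39])]
start
   [ 0.16  0.55  1.53 -0.    1.06 -0.07]
   0.0
   (np.float64(0.057), [0.31, 0.11, 0.52], [0.31, 0.17, 0.53])
   (np.float64(0.228), [0.66, 0.44, 0.29], [0.61, 0.22, 0.29])
start
   [ 0.16  0.44  1.5   0.    1.2  -0.07]
   0.0
   (np.float64(0.069), [0.31, 0.11, 0.52], [0.32, 0.17, 0.56])
   (np.float64(0.22), [0.65, 0.41, 0.54], [0.61, 0.21, 0.44])
start25
   [ 0.3   0.65  1.42 -0.36  1.21  0.23]
   0.0
   (np.float64(0.102), [0.29, 0.11, 0.51], [0.27, 0.21, 0.53])
   (np.float64(0.134), [0.66, 0.44, 0.33], [0.61, 0.32, 0.34])
mid
   [ 0.29  0.53  1.57 -0.    1.05 -1.11]
   0.0
   (np.float64(0.097), [0.29, 0.11, 0.51], [0.28, 0.21, 0.53])
   (np.float64(0.175), [0.65, 0.44, 0.31], [0.56, 0.29, 0.31])
end
   [ 0.3   0.45  1.68  0.    1.01 -2.32]
   0.0
   (np.float64(0.099), [0.29, 0.11, 0.51], [0.27, 0.21, 0.53])
   (np.float64(0.206), [0.65, 0.44, 0.31], [0.52, 0.28, 0.31])
btn
   [ 0.3   0.29  1.91  0.    0.94 -1.79]
   0.0
   (np.float64(0.092), [0.27, 0.11, 0.5], [0.25, 0.2, 0.51])
   (np.float64(0.183), [0.31, 0.39, 0.38], [0.43, 0.26, 0.36])
b15
   [ 0.44  0.39  1.8  -0.27  1.08 -1.51]
   0.0
   (np.float64(0.098), [0.32, 0.39, 0.43], [0.35, 0.3, 0.42])
   (np.float64(0.141), [0.31, 0.39, 0.38], [0.43, 0.33, 0.35])
```

```bash
cat > plan.py <<'E'
from chk import *
from scipy.spatial.transform import Slerp
C=np.array([.5530,.2363])
def Rt(yaw,tilt): return R.from_euler('x',-tilt,degrees=True)*R.from_euler('z',yaw,degrees=True)*R.from_matrix([[0,1,0],[1,0,0],[0,0,-1]])
def pose(tip,yaw,tilt): r=Rt(yaw,tilt); return np.array(tip)-r.apply([0,0,.025]),r
def behind(th,s,tilt,zt=.046,rad=.054):
    t=np.radians(th); p=C+rad*np.array([np.cos(t),np.sin(t)])-s*np.array([-np.sin(t),np.cos(t)]); return pose([*p,zt],th,tilt)
def rows(wps,check=True):
    o=ctrl.get_obs(); p0=np.array(o['eef_pos']); e=o['eef_rot']; r0=R.from_quat([e[1],e[2],e[3],e[0]]); out=[]; qq=np.array(o['q'])
    for p,r in wps:
        d=r0.inv().apply(p-p0); v=np.degrees((r0.inv()*r).as_rotvec()); out.append('1 '+' '.join(f'{a:.3f}' for a in d)+' '+' '.join(f'{a:.1f}' for a in v))
        if check:
            T=r*z(-np.pi/2)
            f=lambda q:np.r_[fk(q,X)[0]-p,.3*(fk(q,X)[1].inv()*T).as_rotvec()]
            g=least_squares(f,qq); qq=g.x; D=dist(qq); 
            print(qq.round(2),round(np.abs(g.fun).max(),4),p.round(3),*[x[:2] for x in D])
    print('; '.join(out))
def interp(a,b,n):
    sl=Slerp([0,1],R.concatenate([a[1],b[1]])); return [(a[0]+(b[0]-a[0])*t,sl(t)) for t in np.linspace(0,1,n+1)[1:]]
def now():
    o=ctrl.get_obs(); e=o['eef_rot']; return np.array(o['eef_pos']),R.from_quat([e[1],e[2],e[3],e[0]])
E
python3 - <<'E'
from plan import *
a=now(); m=pose([.42,.33,.25],40,30); b=pose([.613,.215,.16],13,18)
print(np.degrees((a[1].inv()*m[1]).magnitude()),np.degrees((m[1].inv()*b[1]).magnitude()))
rows(interp(a,m,10)+[m,m])
print()
w=interp(m,b,10)
for p,r in w: pass
rows(w)
E
```

```text
41.37559274136408 29.50124340522768
[ 0.9   0.51  1.31 -0.78  2.2  -0.16] 0.0 [0.338 0.347 0.365] (np.float64(0.122), [0.29, 0.42, 0.44]) (np.float64(0.027), [0.31, 0.39, 0.39])
[ 0.88  0.5   1.31 -0.73  2.16 -0.13] 0.0 [0.347 0.347 0.355] (np.float64(0.12), [0.29, 0.42, 0.44]) (np.float64(0.038), [0.31, 0.39, 0.39])
[ 0.86  0.48  1.32 -0.68  2.1  -0.1 ] 0.0 [0.356 0.346 0.344] (np.float64(0.118), [0.29, 0.42, 0.44]) (np.float64(0.048), [0.31, 0.39, 0.39])
[ 0.83  0.47  1.33 -0.64  2.05 -0.07] 0.0 [0.365 0.346 0.334] (np.float64(0.116), [0.29, 0.42, 0.44]) (np.float64(0.058), [0.31, 0.39, 0.39])
[ 0.81  0.45  1.34 -0.6   1.99 -0.05] 0.0 [0.374 0.345 0.324] (np.float64(0.116), [0.29, 0.42, 0.44]) (np.float64(0.068), [0.31, 0.39, 0.39])
[ 0.79  0.43  1.36 -0.56  1.94 -0.03] 0.0 [0.384 0.345 0.313] (np.float64(0.116), [0.29, 0.42, 0.44]) (np.float64(0.076), [0.32, 0.4, 0.41])
[ 0.76  0.41  1.37 -0.52  1.88 -0.02] 0.0 [0.393 0.344 0.303] (np.float64(0.116), [0.29, 0.42, 0.44]) (np.float64(0.084), [0.32, 0.4, 0.41])
[ 0.73  0.39  1.39 -0.48  1.81 -0.01] 0.0 [0.402 0.344 0.292] (np.float64
[... 2168 characters left out ...]
p.float64(0.114), [0.65, 0.41, 0.54])
[ 0.33  0.48  1.38 -0.32  1.4   0.14] 0.0 [0.594 0.235 0.193] (np.float64(0.118), [0.65, 0.41, 0.54]) (np.float64(0.118), [0.65, 0.41, 0.54])
[ 0.3   0.51  1.37 -0.31  1.37  0.15] 0.0 [0.613 0.223 0.184] (np.float64(0.114), [0.31, 0.11, 0.52]) (np.float64(0.128), [0.65, 0.41, 0.54])
1 -0.026 0.146 0.056 -28.5 29.4 14.1; 1 -0.038 0.161 0.070 -28.5 31.1 16.6; 1 -0.051 0.176 0.084 -28.5 32.7 19.0; 1 -0.064 0.191 0.099 -28.5 34.4 21.5; 1 -0.077 0.206 0.113 -28.5 36.1 24.0; 1 -0.089 0.222 0.127 -28.5 37.8 26.5; 1 -0.102 0.237 0.142 -28.4 39.4 28.9; 1 -0.115 0.252 0.156 -28.3 41.1 31.4; 1 -0.127 0.267 0.170 -28.3 42.8 33.9; 1 -0.140 0.282 0.185 -28.2 44.4 36.4
```

servo_tool(series="1 -0.001 0.013 0.004 -2.8 2.8 1.2; 1 -0.003 0.026 0.008 -5.7 5.5 2.3; 1 -0.004 0.039 0.012 -8.5 8.3 3.5; 1 -0.005 0.052 0.016 -11.4 11.1 4.7; 1 -0.007 0.066 0.021 -14.2 13.8 5.8; 1 -0.008 0.079 0.025 -17.1 16.6 7; 1 -0.009 0.092 0.029 -20 19.4 8; 1 -0.01 0.105 0.033 -23 22 9.3; 1 -0.012 0.118 0.037 -25.6 25 10.5; 1 -0.013 0.131 0.041 -28.5 27.7 11.6; 1 -0.013 0.131 0.041 -28.5 27.7 11.6; 1 -0.013 0.131 0.041 -28.5 27.7 11.6")

```text
time_s: 2.92
eef_pos: [0.4205, 0.3411, 0.2742]
eef_rot: [0.11, 0.41, 0.875, -0.235]
wrist_force: [-0.4, -0.7, -0.3]
opening: -0.001
grasp_force: 0.0
```

Run:
```python
from plan import *
a=now(); print(a[0]); rows(interp(a,pose([.613,.215,.16],13,18),10)+[pose([.613,.215,.16],13,18)]*2,False)
```

```text
[0.42053561 0.34107837 0.27422901]
1 -0.017 0.011 0.014 -0.5 1.1 2.7; 1 -0.033 0.022 0.027 -1.1 2.2 5.3; 1 -0.050 0.033 0.041 -1.6 3.3 8.0; 1 -0.067 0.045 0.055 -2.2 4.3 10.7; 1 -0.084 0.056 0.069 -2.7 5.4 13.3; 1 -0.100 0.067 0.082 -3.3 6.5 16.0; 1 -0.117 0.078 0.096 -3.8 7.6 18.7; 1 -0.134 0.089 0.110 -4.3 8.7 21.3; 1 -0.150 0.100 0.124 -4.9 9.8 24.0; 1 -0.167 0.111 0.137 -5.4 10.9 26.7; 1 -0.167 0.111 0.137 -5.4 10.9 26.7; 1 -0.167 0.111 0.137 -5.4 10.9 26.7
```

servo_tool(series="1 -0.017 0.011 0.014 -0.5 1.1 2.7; 1 -0.033 0.022 0.027 -1.1 2.2 5.3; 1 -0.05 0.033 0.041 -1.6 3.3 8; 1 -0.067 0.045 0.055 -2.2 4.3 10.7; 1 -0.084 0.056 0.069 -2.7 5.4 13.3; 1 -0.1 0.067 0.082 -3.3 6.5 16; 1 -0.117 0.078 0.096 -3.8 7.6 18.7; 1 -0.134 0.089 0.11 -4.3 8.7 21.3; 1 -0.15 0.1 0.124 -4.9 9.8 24; 1 -0.167 0.111 0.137 -5.4 10.9 26.7; 1 -0.167 0.111 0.137 -5.4 10.9 26.7; 1 -0.167 0.111 0.137 -5.4 10.9 26.7")

```text
time_s: 3.92
eef_pos: [0.6127, 0.223, 0.1826]
eef_rot: [0.097, 0.614, 0.773, -0.124]
wrist_force: [0.1, 0.5, 0.1]
opening: -0.002
grasp_force: 0.0
```

Run:
```python
from plan import *
a=now(); print(a[0],ctrl.get_obs()['joint_efforts'].round(1))
c,K,E=grab('wrist'); pickle.dump((c,K,E),open('w2.pkl','wb')); cv2.imwrite('pics/w2.png',c['img'][:,:,::-1])
b=behind(13,.034,18)
print(b[0],b[1].apply([0,0,.025])+b[0]); rows(interp(a,b,6)+[b]*2)
```

```text
[0.61267729 0.22299407 0.18255379] [ -1.7 -57.8 -33.6  -1.5   0.4   0. ]
[0.61326432 0.2230442  0.06977641] [0.61326432 0.21531877 0.046     ]
[ 0.3   0.53  1.38 -0.31  1.35  0.16] 0.0 [0.613 0.223 0.164] (np.float64(0.111), [0.31, 0.11, 0.52]) (np.float64(0.137), [0.66, 0.44, 0.44])
[ 0.3   0.55  1.39 -0.31  1.32  0.17] 0.0 [0.613 0.223 0.145] (np.float64(0.108), [0.3, 0.11, 0.52]) (np.float64(0.138), [0.66, 0.45, 0.43])
[ 0.3   0.57  1.39 -0.31  1.29  0.18] 0.0 [0.613 0.223 0.126] (np.float64(0.106), [0.3, 0.11, 0.52]) (np.float64(0.138), [0.66, 0.44, 0.4])
[ 0.3   0.6   1.4  -0.32  1.26  0.19] 0.0 [0.613 0.223 0.107] (np.float64(0.104), [0.29, 0.11, 0.51]) (np.float64(0.138), [0.66, 0.44, 0.36])
[ 0.3   0.62  1.41 -0.32  1.23  0.2 ] 0.0 [0.613 0.223 0.089] (np.float64(0.103), [0.29, 0.11, 0.51]) (np.float64(0.136), [0.66, 0.44, 0.36])
[ 0.3   0.64  1.41 -0.32  1.2   0.21] 0.0 [0.613 0.223 0.07 ] (np.float64(0.101), [0.29, 0.11, 0.51]) (np.float64(0.135), [0.66, 0.44, 0.34])
[ 0.3   0.64  1.41 -0.32  1.2   0.21] 0.0 [0.613 0.223 0.07 ] (np.float64(0.101), [0.29, 0.11, 0.51]) (np.float64(0.135), [0.66, 0.44, 0.34])
[ 0.3   0.64  1.41 -0.32  1.2   0.21] 0.0 [0.613 0.223 0.07 ] (np.float64(0.101), [0.29, 0.11, 0.51]) (np.float64(0.135), [0.66, 0.44, 0.34])
1 0.005 0.002 0.019 0.0 0.0 0.1; 1 0.011 0.003 0.036 -0.0 0.0 0.1; 1 0.016 0.005 0.054 -0.0 0.0 0.1; 1 0.022 0.006 0.072 -0.1 0.0 0.1; 1 0.028 0.008 0.090 -0.1 0.1 0.1; 1 0.033 0.009 0.108 -0.1 0.1 0.1; 1 0.033 0.009 0.108 -0.1 0.1 0.1; 1 0.033 0.009 0.108 -0.1 0.1 0.1
```

View pics/w2.png

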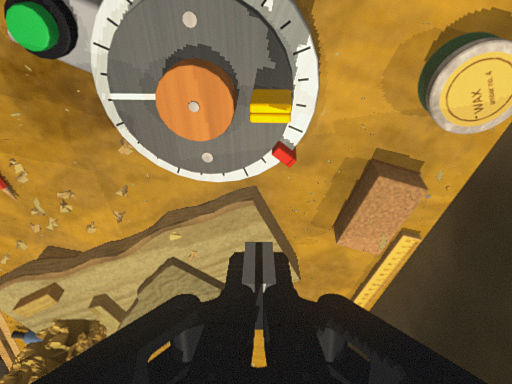

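The wrist view shows the blank centre at (194,106), the tab at (270,106), the clip at (285,154) and the line end at (108,97). The fingertips, around (260,245), are over clear space.

servo_tool(series="1 0.005 0.002 0.019 0 0 0; 1 0.011 0.003 0.036 0 0 0; 1 0.016 0.005 0.054 0 0 0; 1 0.022 0.006 0.072 0 0 0; 1 0.028 0.008 0.09 0 0 0; 1 0.033 0.009 0.108 0 0 0; 1 0.033 0.009 0.108 0 0 0; 1 0.033 0.009 0.108 0 0 0")

```text
time_s: 4.63
eef_pos: [0.6124, 0.2232, 0.0691]
eef_rot: [0.097, 0.613, 0.774, -0.125]
wrist_force: [0.1, 0.6, 0.7]
opening: -0.002
grasp_force: 0.0
```

Run:
```python
from plan import *
c,K,E=pickle.load(open('w2.pkl','rb'))
W=lambda u,v,z:toz([(u,v)],z,c,K,E)[0]
c0=W(194,106,.054); print('C',c0)
for n,a in dict(clip=(285,154,.0335),line=(108,97,.036),tab=(271,105,.066),btn=(32,26,.043)).items():
    p=W(*a); d=p-c0; print(n,p.round(4),np.hypot(*d[:2]).round(4),np.degrees(np.arctan2(d[1],d[0])).round(1))
a=now(); print(a[0]); print(ctrl.get_obs()['wrist_force'],ctrl.get_obs()['joint_efforts'].round(1))
w=[behind(13+t,.034-.0015*i if i<6 else .025,18) for i,t in enumerate(np.linspace(0,30,12))]
w=[behind(13,.031,18),behind(13,.028,18),behind(13,.025,18)]+[behind(13+t,.023,18-6*t/30) for t in np.arange(3.5,32,3.5)]
rows(w)
```

```text
C [0.5527861  0.23897255 0.054     ]
clip [0.6277 0.2064 0.0335] 0.0817 -23.5
line [0.4835 0.2215 0.036 ] 0.0714 -165.9
tab [0.6045 0.2577 0.066 ] 0.055 19.9
btn [0.4389 0.263  0.043 ] 0.1164 168.1
[0.61238046 0.22319538 0.06912015]
[0.07089837 0.59402706 0.74546372] [ -0.1 -59.  -28.5  -1.2   0.6   0. ]
[ 0.31  0.65  1.41 -0.32  1.2   0.21] 0.0 [0.613 0.226 0.07 ] (np.float64(0.102), [0.29, 0.11, 0.51]) (np.float64(0.133), [0.66, 0.44, 0.35])
[ 0.31  0.65  1.41 -0.32  1.2   0.22] 0.0 [0.612 0.229 0.07 ] (np.float64(0.104), [0.29, 0.11, 0.51]) (np.float64(0.13), [0.66, 0.44, 0.35])
[ 0.31  0.65  1.4  -0.32  1.21  0.22] 0.0 [0.611 0.232 0.07 ] (np.float64(0.105), [0.29, 0.11, 0.51]) (np.float64(0.128), [0.66, 0.44, 0.35])
[ 0.32  0.65  1.4  -0.31  1.2   0.16] 0.0 [0.611 0.237 0.07 ] (np.float64(0.106), [0.29, 0.11, 0.51]) (np.float64(0.126), [0.66, 0.44, 0.35])
[ 0.32  0.65  1.4  -0.3   1.2   0.09] 0.0 [0.612 0.24  0.07 ] (np.float64(0.106), [0.29, 0.11, 0.51]) (np.float64(0.126), [0.66, 0.44, 0.35])
[ 0.32  0.65  1.4  -0.28  1.2   0.02] 0.0 [0.612 0.244 0.07 ] (np.float64(0.106), [0.
[... 642 characters left out ...]
1 -0.22  1.18 -0.31] 0.0 [0.609 0.26  0.07 ] (np.float64(0.106), [0.29, 0.11, 0.51]) (np.float64(0.129), [0.66, 0.44, 0.35])
[ 0.32  0.63  1.41 -0.21  1.17 -0.37] 0.0 [0.608 0.263 0.07 ] (np.float64(0.106), [0.29, 0.11, 0.51]) (np.float64(0.13), [0.66, 0.44, 0.35])
1 0.002 0.001 -0.001 -0.2 0.1 0.2; 1 0.005 0.001 -0.002 -0.2 0.1 0.2; 1 0.008 0.001 -0.003 -0.2 0.1 0.2; 1 0.013 0.002 -0.005 -0.4 0.8 -3.3; 1 0.016 0.003 -0.006 -0.6 1.4 -6.8; 1 0.019 0.004 -0.007 -0.9 2.1 -10.3; 1 0.022 0.004 -0.008 -1.2 2.7 -13.8; 1 0.025 0.005 -0.009 -1.5 3.3 -17.3; 1 0.028 0.005 -0.010 -1.9 3.9 -20.8; 1 0.031 0.005 -0.012 -2.3 4.5 -24.2; 1 0.034 0.004 -0.013 -2.8 5.1 -27.7; 1 0.037 0.004 -0.014 -3.3 5.6 -31.2
```

servo_tool(series="1 0.002 0.001 -0.001 0 0 0; 1 0.005 0.001 -0.002 0 0 0; 1 0.008 0.001 -0.003 0 0 0; 1 0.013 0.002 -0.005 -0.4 0.8 -3.3; 1 0.016 0.003 -0.006 -0.6 1.4 -6.8; 1 0.019 0.004 -0.007 -0.9 2.1 -10.3; 1 0.022 0.004 -0.008 -1.2 2.7 -13.8; 1 0.025 0.005 -0.009 -1.5 3.3 -17.3; 1 0.028 0.005 -0.01 -1.9 3.9 -20.8; 1 0.031 0.005 -0.012 -2.3 4.5 -24.2; 1 0.034 0.004 -0.013 -2.8 5.1 -27.7; 1 0.037 0.004 -0.014 -3.3 5.6 -31.2")

```text
time_s: 5.63
eef_pos: [0.61, 0.2616, 0.0725]
eef_rot: [0.041, 0.385, 0.917, -0.093]
wrist_force: [0.5, -1.8, -1.1]
opening: -0.004
grasp_force: 1.0
```

```bash
cat >> plan.py <<'E'
def look(name,save=None):
    # index line angle from white pixels on the disc in the top view; tab from yellow
    c,K,E=grab('top'); pickle.dump((c,K,E),open(name+'.pkl','wb')); im=c['img'].astype(int); v,u=np.mgrid[0:384,0:512]
    def wp(m,z): return toz(np.c_[u[m],v[m]],z,c,K,E)[:,:2]-C
    yel=(im[:,:,0]>170)&(im[:,:,1]>140)&(im[:,:,2]<70)
    p=wp(yel,.066); r=np.hypot(*p.T); k=(r>.03)&(r<.078); 
    if k.sum(): m=p[k].mean(0); print('tab',k.sum(),np.hypot(*m).round(3),np.degrees(np.arctan2(m[1],m[0])).round(1))
    wh=(im.min(2)>140); p=wp(wh,.036); r=np.hypot(*p.T); k=(r>.034)&(r<.064)
    if k.sum(): m=p[k].mean(0); print('line',k.sum(),np.hypot(*m).round(3),np.degrees(np.arctan2(m[1],m[0])).round(1),p[k].std(0).round(4))
    red=(im[:,:,0]>150)&(im[:,:,1]<70)&(im[:,:,2]<70); p=wp(red,.0335); r=np.hypot(*p.T); k=(r>.068)&(r<.1)
    if k.sum(): m=p[k].mean(0); print('clip',k.sum(),np.hypot(*m).round(3),np.degrees(np.arctan2(m[1],m[0])).round(1))
    o=ctrl.get_obs(); print('t',o['time_s'],'F',o['wrist_force'].round(1),'tau',o['joint_efforts'].round(1),o['eef_pos'].round(4))
E
python3 - <<'E'
from plan import *
look('t3')
w=[behind(44.5+t,.023,12-6*t/42) for t in np.linspace(3.5,42,12)]
rows(w)
E
```

```text
line 6 0.027 -73.1 [0.0347 0.0307]
clip 23 0.084 -25.0
t 5.6833 F [-0.2 -0.6 -0.1] tau [  0.3 -60.6 -30.4  -0.6   0.3   0.3] [0.6098 0.262  0.0725]
[ 0.32  0.63  1.41 -0.21  1.17 -0.43] 0.0 [0.606 0.266 0.07 ] (np.float64(0.107), [0.29, 0.11, 0.51]) (np.float64(0.128), [0.66, 0.44, 0.35])
[ 0.32  0.63  1.42 -0.2   1.17 -0.49] 0.0 [0.605 0.269 0.071] (np.float64(0.108), [0.29, 0.11, 0.51]) (np.float64(0.128), [0.66, 0.44, 0.35])
[ 0.32  0.62  1.42 -0.19  1.16 -0.56] 0.0 [0.603 0.272 0.071] (np.float64(0.108), [0.29, 0.11, 0.51]) (np.float64(0.129), [0.65, 0.44, 0.36])
[ 0.32  0.62  1.43 -0.18  1.16 -0.62] 0.0 [0.601 0.275 0.071] (np.float64(0.109), [0.29, 0.11, 0.51]) (np.float64(0.129), [0.65, 0.44, 0.36])
[ 0.32  0.62  1.43 -0.17  1.15 -0.68] 0.0 [0.599 0.277 0.071] (np.float64(0.109), [0.29, 0.11, 0.51]) (np.float64(0.13), [0.65, 0.44, 0.36])
[ 0.33  0.61  1.44 -0.16  1.15 -0.75] 0.0 [0.596 0.28  0.071] (np.float64(0.109), [0.29, 0.11, 0.51]) (np.float64(0.131), [0.65, 0.44, 0.36])
[ 0.33  0.61  1.44 -0.15  1.14 -0.81] 0.0 [0.594 0.282 0.071] (np.float64(0.11), [0.29, 0.11, 0.51]) 
[... 483 characters left out ...]
0.12  1.12 -1.07] 0.0 [0.582 0.29  0.071] (np.float64(0.11), [0.29, 0.11, 0.51]) (np.float64(0.14), [0.65, 0.44, 0.36])
[ 0.33  0.58  1.49 -0.11  1.12 -1.13] 0.0 [0.579 0.291 0.071] (np.float64(0.11), [0.29, 0.11, 0.51]) (np.float64(0.143), [0.65, 0.44, 0.36])
1 0.006 0.001 0.001 0.1 0.2 -3.3; 1 0.009 0.001 0.001 -0.3 0.6 -6.8; 1 0.012 0.002 -0.000 -0.7 0.9 -10.3; 1 0.015 0.003 -0.001 -1.1 1.2 -13.8; 1 0.019 0.003 -0.001 -1.6 1.4 -17.3; 1 0.022 0.003 -0.002 -2.0 1.7 -20.8; 1 0.026 0.003 -0.002 -2.5 1.9 -24.3; 1 0.029 0.002 -0.003 -3.0 2.1 -27.8; 1 0.032 0.002 -0.003 -3.5 2.2 -31.3; 1 0.036 0.001 -0.004 -4.0 2.4 -34.8; 1 0.039 -0.000 -0.004 -4.6 2.5 -38.3; 1 0.042 -0.001 -0.004 -5.1 2.6 -41.8
```

servo_tool(series="1 0.006 0.001 0.001 0 0.2 -3.3; 1 0.009 0.001 0.001 -0.3 0.6 -6.8; 1 0.012 0.002 0 -0.7 0.9 -10.3; 1 0.015 0.003 -0.001 -1.1 1.2 -13.8; 1 0.019 0.003 -0.001 -1.6 1.4 -17.3; 1 0.022 0.003 -0.002 -2 1.7 -20.8; 1 0.026 0.003 -0.002 -2.5 1.9 -24.3; 1 0.029 0.002 -0.003 -3 2.1 -27.8; 1 0.032 0.002 -0.003 -3.5 2.2 -31.3; 1 0.036 0.001 -0.004 -4 2.4 -34.8; 1 0.039 0 -0.004 -4.6 2.5 -38.3; 1 0.042 -0.001 -0.004 -5.1 2.6 -41.8")

```text
time_s: 6.68
eef_pos: [0.5804, 0.2917, 0.0707]
eef_rot: [0.003, 0.033, 0.998, -0.052]
wrist_force: [3.0, 0.3, 0.3]
opening: -0.0
grasp_force: 1.2
```

```bash
sed -i 's/im.min(2)>140/im.min(2)>125/' plan.py
python3 - <<'E'
from plan import *
look('t4')
c=pickle.load(open('t4.pkl','rb'))[0]; cv2.imwrite('pics/t4.png',cv2.resize(c['img'][130:300,170:400,::-1],None,fx=3.4,fy=3.4,interpolation=cv2.INTER_CUBIC))
w=[behind(86.5+t,.022,6-6*t/42) for t in np.linspace(3.5,42,12)]
rows(w,False)
E
```

```text
line 46 0.042 -88.6 [0.0216 0.0163]
clip 22 0.084 -25.0
t 6.7333 F [1.2 1.4 0.5] tau [ -0.5 -57.  -29.1  -0.5   0.6   0.3] [0.5799 0.2918 0.0706]
1 0.005 0.001 -0.000 -0.5 0.1 -3.5; 1 0.008 0.001 -0.000 -1.0 0.1 -7.0; 1 0.012 0.002 -0.001 -1.5 0.0 -10.5; 1 0.015 0.002 -0.001 -2.0 -0.1 -14.0; 1 0.019 0.002 -0.001 -2.5 -0.2 -17.5; 1 0.022 0.002 -0.001 -3.0 -0.3 -21.0; 1 0.026 0.002 -0.001 -3.5 -0.5 -24.5; 1 0.029 0.002 -0.001 -4.0 -0.7 -28.0; 1 0.033 0.001 -0.001 -4.4 -0.9 -31.5; 1 0.036 0.000 -0.001 -4.9 -1.2 -35.0; 1 0.040 -0.001 -0.001 -5.4 -1.5 -38.5; 1 0.043 -0.002 -0.000 -5.9 -1.8 -42.0
```

View pics/t4.png

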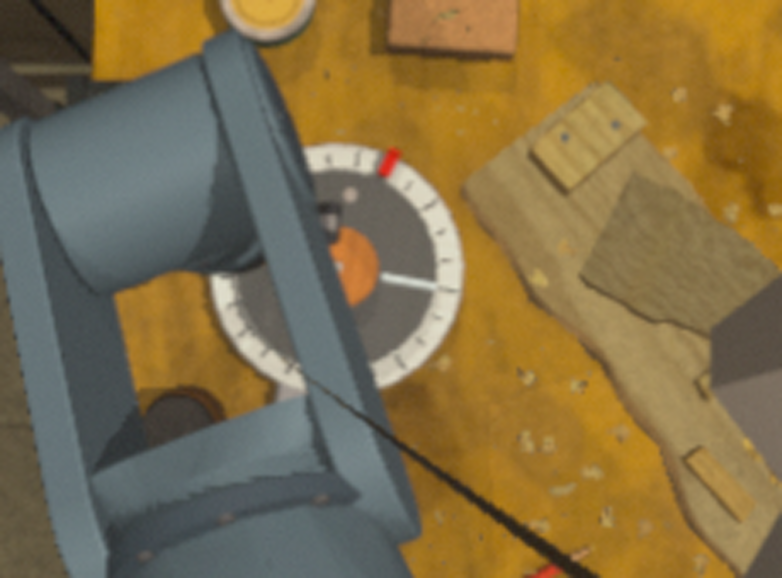

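```bash
python3 - <<'E'
from plan import *
c,K,E=pickle.load(open('t4.pkl','rb'))
for px in((435,287),(385,277)):
    p=toz([(170+px[0]/3.4,130+px[1]/3.4)],.036,c,K,E)[0][:2]-C; print(np.hypot(*p).round(3),np.degrees(np.arctan2(p[1],p[0])).round(1))
E
sed -i "s/k=(r>.034)&(r<.064)/A=np.degrees(np.arctan2(p[:,1],p[:,0])); k=(r>.034)\&(r<.064)\&(A>-115)\&(A<10)/" plan.py
python3 -c "
from plan import *
import plan
c,K,E=pickle.load(open('t4.pkl','rb')); plan.grab=lambda n:(c,K,E); look('t4')"
```

```text
0.069 -100.7
0.034 -100.4
line 46 0.042 -88.6 [0.0216 0.0163]
clip 22 0.084 -25.0
t 6.7333 F [1.2 1.4 0.5] tau [ -0.5 -57.  -29.1  -0.5   0.6   0.3] [0.5799 0.2918 0.0706]
```

servo_tool(series="1 0.005 0.001 0 -0.5 0 -3.5; 1 0.008 0.001 0 -1 0 -7; 1 0.012 0.002 -0.001 -1.5 0 -10.5; 1 0.015 0.002 -0.001 -2 0 -14; 1 0.019 0.002 -0.001 -2.5 -0.2 -17.5; 1 0.022 0.002 -0.001 -3 -0.3 -21; 1 0.026 0.002 -0.001 -3.5 -0.5 -24.5; 1 0.029 0.002 -0.001 -4 -0.7 -28; 1 0.033 0.001 -0.001 -4.4 -0.9 -31.5; 1 0.036 0 -0.001 -4.9 -1.2 -35; 1 0.04 -0.001 -0.001 -5.4 -1.5 -38.5; 1 0.043 -0.002 0 -5.9 -1.8 -42")

```text
time_s: 7.73
eef_pos: [0.5372, 0.2926, 0.0706]
eef_rot: [0.0, -0.327, 0.945, 0.0]
wrist_force: [2.1, 2.0, 2.3]
opening: 0.003
grasp_force: 1.2
```

Run:
```python
from plan import *
look('t5')
```

```text
line 41 0.049 -53.8 [0.0053 0.0074]
clip 23 0.084 -25.0
t 7.7833 F [1.4 1.  1.2] tau [ -0.3 -52.1 -28.9  -0.2   0.2   0.3] [0.5365 0.2923 0.0703]
```

Run:
```python
from plan import *
w=[behind(128.5+t,.022,0) for t in (3.5,7,10.5,14,17,19.5,21.5,23,24)]; rows(w+w[-1:]*3,False)
```

```text
1 0.003 0.001 -0.001 0.0 0.0 -3.6; 1 0.007 0.002 -0.001 0.0 0.0 -7.1; 1 0.010 0.003 -0.001 0.0 0.0 -10.6; 1 0.014 0.004 -0.001 0.0 0.0 -14.1; 1 0.017 0.004 -0.001 0.0 0.0 -17.1; 1 0.019 0.004 -0.001 0.0 0.0 -19.6; 1 0.021 0.004 -0.001 0.0 0.0 -21.6; 1 0.023 0.004 -0.001 0.0 0.0 -23.1; 1 0.024 0.004 -0.001 0.0 0.0 -24.1; 1 0.024 0.004 -0.001 0.0 0.0 -24.1; 1 0.024 0.004 -0.001 0.0 0.0 -24.1; 1 0.024 0.004 -0.001 0.0 0.0 -24.1
```

servo_tool(series="1 0.003 0.001 -0.001 0 0 -3.6; 1 0.007 0.002 -0.001 0 0 -7.1; 1 0.01 0.003 -0.001 0 0 -10.6; 1 0.014 0.004 -0.001 0 0 -14.1; 1 0.017 0.004 -0.001 0 0 -17.1; 1 0.019 0.004 -0.001 0 0 -19.6; 1 0.021 0.004 -0.001 0 0 -21.6; 1 0.023 0.004 -0.001 0 0 -23; 1 0.024 0.004 -0.001 0 0 -24; 1 0.024 0.004 -0.001 0 0 -24; 1 0.024 0.004 -0.001 0 0 -24")

```text
time_s: 8.7
eef_pos: [0.5154, 0.2806, 0.0709]
eef_rot: [-0.001, -0.516, 0.857, 0.0]
wrist_force: [0.9, 1.7, 1.7]
opening: 0.0
grasp_force: 1.0
```

Run:
```python
from plan import *
look('t6')
c=pickle.load(open('t6.pkl','rb'))[0]; cv2.imwrite('pics/t6.png',cv2.resize(c['img'][150:260,220:370,::-1],None,fx=5,fy=5,interpolation=cv2.INTER_CUBIC))
```

```text
line 26 0.053 -28.1 [0.0053 0.0037]
clip 23 0.084 -25.0
t 8.75 F [1.4 2.  1.7] tau [ -0.5 -48.8 -26.6  -0.3   0.5  -0. ] [0.5153 0.2806 0.0708]
```

View pics/t6.png

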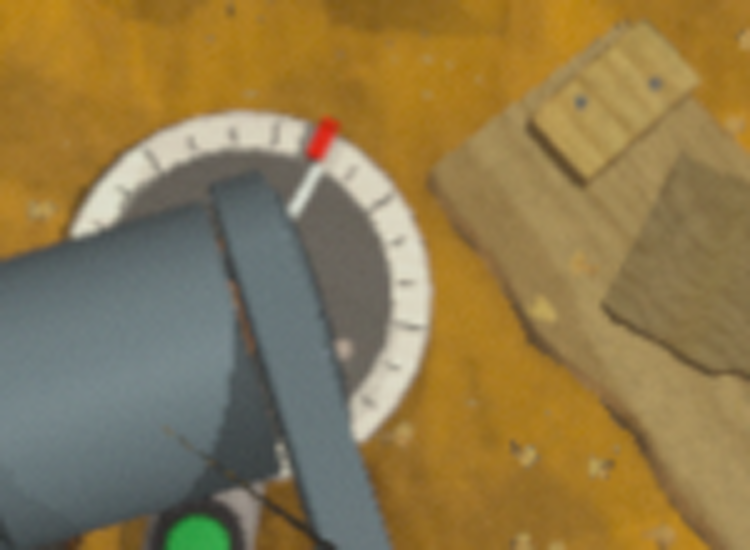

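servo_tool(series="1 0.001 0 0 0 0 -1; 1 0.002 0 0 0 0 -2; 1 0.0025 0 0 0 0 -2.5; 1 0.0025 0 0 0 0 -2.5; 1 0.0025 0 0 0 0 -2.5")

```text
time_s: 9.17
eef_pos: [0.5134, 0.2779, 0.0701]
eef_rot: [-0.001, -0.535, 0.845, 0.0]
wrist_force: [-0.0, 1.9, 2.0]
opening: 0.003
grasp_force: 0.8
```

Run:
```python
from plan import *
look('t7')
```

```text
line 26 0.049 -31.8 [0.0231 0.0083]
clip 22 0.084 -25.0
t 9.2167 F [-0.6  2.   1.8] tau [ -0.9 -49.3 -27.5  -0.5   0.2  -0. ] [0.5134 0.2779 0.0701]
```

servo_tool(series="1 -0.005 0 0 0 0 0; 1 -0.015 0 0 0 0 0; 1 -0.018 0 -0.02 0 0 0; 1 -0.018 0 -0.05 0 0 0; 1 -0.018 0 -0.08 0 0 0; 1 -0.018 0 -0.11 0 0 0; 1 -0.018 0 -0.11 0 0 0")

```text
time_s: 9.8
eef_pos: [0.5254, 0.2962, 0.1872]
eef_rot: [0.004, -0.535, 0.845, -0.001]
wrist_force: [1.0, 1.2, 1.6]
opening: 0.0
grasp_force: 0.0
```

Run:
```python
from plan import *
look('t8')
c,K,E=grab('wrist'); pickle.dump((c,K,E),open('w3.pkl','wb'))
t=pickle.load(open('t8.pkl','rb'))[0]
a=cv2.resize(t['img'][150:240,240:340,::-1],(400,360),interpolation=cv2.INTER_CUBIC); b=cv2.resize(c['img'][:,:,::-1],(400,300)); b=np.vstack([b,np.zeros((60,400,3),np.uint8)])
cv2.imwrite('pics/m8.png',np.hstack([a,b])); print(now()[0])
```

```text
line 43 0.045 -31.0 [0.0203 0.0085]
clip 22 0.084 -25.0
t 9.85 F [-0.2  0.4  0.2] tau [  0.1 -50.1 -33.8   0.    0.3  -0. ] [0.5243 0.2957 0.1843]
[0.52275049 0.29510844 0.18177407]
```

View pics/m8.png

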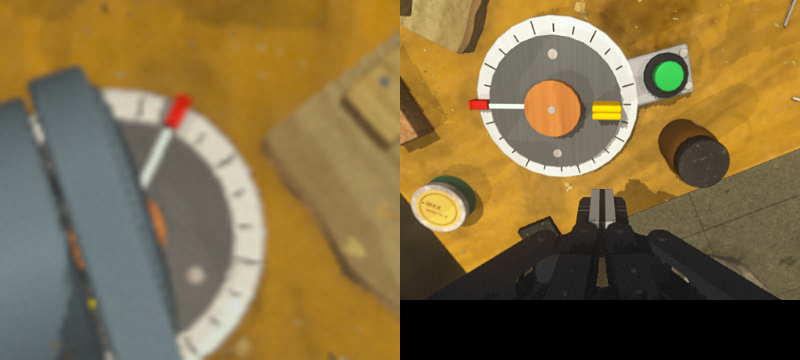

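Run:
```python
from plan import *
c,K,E=pickle.load(open('w3.pkl','rb')); im=c['img'].astype(int); v,u=np.mgrid[0:384,0:512]
def pts(m,z): return toz(np.c_[u[m],v[m]],z,c,K,E)[:,:2]
red=(im[:,:,0]>140)&(im[:,:,1]<70)&(im[:,:,2]<70)&(u<140)&(u>60)&(v>110)&(v<150)
rc=pts(red,.033)
# centre from green/disc: blank orange ellipse
org=(im[:,:,0]>150)&(im[:,:,1]>80)&(im[:,:,1]<150)&(im[:,:,2]<90)&(u>150)&(u<240)&(v>95)&(v<185)
oc=pts(org,.054); ctr=(oc.min(0)+oc.max(0))/2
(x,yv),rr=cv2.minEnclosingCircle(oc.astype(np.float32)); print('blank',ctr,(x,yv),rr,'n',org.sum())
wh=(im.min(2)>170)&(u>112)&(u<157)&(v>122)&(v<148); ln=pts(wh,.036)
grn=(im[:,:,1]>150)&(im[:,:,0]<100)&(im[:,:,2]<130)&(u>290); g=pts(grn,.043)
for C0 in (np.array([x,yv]),):
    for n,p in(('clip',rc),('line',ln),('btn',g)):
        d=p.mean(0)-C0; print(n,len(p),p.mean(0).round(4),np.hypot(*d).round(4),np.degrees(np.arctan2(d[1],d[0])).round(2))
d=ln-ln.mean(0); w=np.linalg.svd(d)[2][0]; print('line dir',np.degrees(np.arctan2(w[1],w[0]))); 
t=ln@w if 0 else d@w
e=(rc.mean(0)-ln.mean(0)); print('clip perp offset from line',e@[-w[1],w[0]], 'line pass centre offset',(np.array([x,yv])-ln.mean(0))@[-w[1],w[0]])
```

```text
blank [0.55164266 0.23844289] (0.5518879890441895, 0.23836056888103485) 0.028137732297182083 n 3134
clip 275 [0.6257 0.2019] 0.0823 -26.3
line 281 [0.6003 0.2156] 0.0535 -25.17
btn 1093 [0.4345 0.2593] 0.1192 169.87
line dir 158.6585842520987
clip perp offset from line 0.003547119996492604 line pass centre offset -0.0035712208184631423
```

Run:
```python
from plan import *
a=now(); print(a[0]); r=a[1]
e=a[1].as_matrix(); yaw=np.degrees(np.arctan2(e[1,1],e[0,1])); print(yaw)
m=pose([.435,.2588,.12],yaw,0); b=pose([.435,.2588,.055],yaw,0)
rows(interp(a,m,5)+interp(m,b,3)+[b]*2)
```

```text
[0.52275049 0.29510844 0.18177407]
154.69531059786735
[ 0.31  0.28  1.66 -0.    1.2  -2.39] 0.0 [0.505 0.288 0.174] (np.float64(0.114), [0.3, 0.11, 0.52]) (np.float64(0.201), [0.63, 0.42, 0.54])
[ 0.31  0.25  1.72 -0.    1.17 -2.39] 0.0 [0.488 0.281 0.167] (np.float64(0.11), [0.3, 0.11, 0.52]) (np.float64(0.198), [0.32, 0.39, 0.44])
[ 0.31  0.22  1.77 -0.    1.15 -2.39] 0.0 [0.47  0.273 0.16 ] (np.float64(0.106), [0.29, 0.11, 0.51]) (np.float64(0.188), [0.32, 0.39, 0.44])
[ 0.3   0.19  1.82 -0.    1.13 -2.4 ] 0.0 [0.453 0.266 0.152] (np.float64(0.102), [0.29, 0.11, 0.51]) (np.float64(0.179), [0.32, 0.39, 0.44])
[ 0.3   0.16  1.87  0.    1.1  -2.4 ] 0.0 [0.435 0.259 0.145] (np.float64(0.099), [0.29, 0.11, 0.51]) (np.float64(0.172), [0.32, 0.39, 0.44])
[ 0.3   0.2   1.89  0.    1.06 -2.4 ] 0.0 [0.435 0.259 0.123] (np.float64(0.096), [0.27, 0.11, 0.5]) (np.float64(0.173), [0.32, 0.39, 0.43])
[ 0.3   0.23  1.9  -0.    1.01 -2.4 ] 0.0 [0.435 0.259 0.102] (np.float64(0.094), [0.27, 0.11, 0.5]) (np.float64(0.176), [0.32, 0.39, 0.43])
[ 0.3   0.27  1.9   0.    0.97 -2.4 ] 0.0 [0.435 0.259 0.08 ] (np.float64(0.093), [0.27, 0.11, 0.5]) (np.float64(0.181), [0.31, 0.39, 0.4])
[ 0.3   0.27  1.9   0.    0.97 -2.4 ] 0.0 [0.435 0.259 0.08 ] (np.float64(0.093), [0.27, 0.11, 0.5]) (np.float64(0.181), [0.31, 0.39, 0.4])
[ 0.3   0.27  1.9   0.    0.97 -2.4 ] 0.0 [0.435 0.259 0.08 ] (np.float64(0.093), [0.27, 0.11, 0.5]) (np.float64(0.181), [0.31, 0.39, 0.4])
1 0.014 0.013 0.007 -0.0 0.0 0.0; 1 0.028 0.026 0.015 -0.0 0.0 0.0; 1 0.042 0.038 0.022 -0.0 0.0 0.0; 1 0.056 0.051 0.029 -0.0 0.0 0.0; 1 0.070 0.064 0.037 -0.1 0.0 0.0; 1 0.070 0.064 0.058 -0.1 0.0 0.0; 1 0.070 0.064 0.080 -0.1 0.0 0.0; 1 0.070 0.064 0.102 -0.1 0.0 0.0; 1 0.070 0.064 0.102 -0.1 0.0 0.0; 1 0.070 0.064 0.102 -0.1 0.0 0.0
```

servo_tool(series="1 0.014 0.013 0.007 0 0 0; 1 0.028 0.026 0.015 0 0 0; 1 0.042 0.038 0.022 0 0 0; 1 0.056 0.051 0.029 0 0 0; 1 0.07 0.064 0.037 0 0 0; 1 0.07 0.064 0.058 0 0 0; 1 0.07 0.064 0.08 0 0 0; 1 0.07 0.064 0.1 0 0 0; 1 0.07 0.064 0.1 0 0 0; 1 0.07 0.064 0.1 0 0 0; 1 0.07 0.064 0.1 0 0 0")

```text
time_s: 10.82
eef_pos: [0.4337, 0.2585, 0.0805]
eef_rot: [-0.002, -0.535, 0.845, 0.0]
wrist_force: [0.2, 0.5, 0.3]
opening: 0.0
grasp_force: 0.0
```

servo_tool(series="1 0 0 0.006 0 0 0; 1 0 0 0.012 0 0 0; 1 0 0 0.015 0 0 0; 1 0 0 0.018 0 0 0; 1 0 0 0.02 0 0 0; 1 0 0 0.02 0 0 0; 1 0 0 0.02 0 0 0")

```text
time_s: 11.4
eef_pos: [0.4342, 0.2586, 0.0611]
eef_rot: [-0.001, -0.535, 0.845, 0.0]
wrist_force: [0.6, 0.3, 4.8]
opening: -0.002
grasp_force: 2.5
```

servo_tool(series="1 0 0 0.001 0 0 0; 1 0 0 0.002 0 0 0; 1 0 0 0.002 0 0 0; 1 0 0 0.002 0 0 0")

```text
time_s: 11.73
eef_pos: [0.4343, 0.2586, 0.0607]
eef_rot: [-0.001, -0.535, 0.845, -0.0]
wrist_force: [-6.3, -3.4, 23.3]
opening: -0.001
grasp_force: 11.4
```

Hard stop: force jumped to 23 N with no more travel, so the button is fully down. I'm drawing back.

servo_tool(series="1 0 0 -0.005 0 0 0; 1 0 0 -0.02 0 0 0; 1 0 0 -0.05 0 0 0; 1 0 0 -0.08 0 0 0; 1 0 0 -0.1 0 0 0; 1 0 0 -0.1 0 0 0; 1 0 0 -0.1 0 0 0; 1 0 0 -0.1 0 0 0")

```text
time_s: 12.4
eef_pos: [0.4331, 0.2582, 0.1576]
eef_rot: [-0.002, -0.535, 0.845, 0.0]
wrist_force: [-0.0, -0.1, -1.0]
opening: -0.0
grasp_force: 0.0
```

Run:
```python
from plan import *
c,K,E=grab('wrist'); im=c['img'].astype(int); v,u=np.mgrid[0:384,0:512]
def pts(m,z): return toz(np.c_[u[m],v[m]],z,c,K,E)[:,:2]
def rng(p): return p.mean(0).round(4) if len(p) else None
r=pts((im[:,:,0]>140)&(im[:,:,1]<70)&(im[:,:,2]<70),.033); r=r[np.linalg.norm(r-[.627,.2],axis=1)<.02]
w=pts(im.min(2)>170,.036); d=w-[.5525,.2375]; A=np.degrees(np.arctan2(d[:,1],d[:,0])); k=(np.hypot(*d.T)>.036)&(np.hypot(*d.T)<.066)
print('clip',rng(r),np.degrees(np.arctan2(*(r.mean(0)-[.5525,.2375])[::-1])) if len(r) else 0,'line',k.sum(),np.median(A[k]) if k.sum() else 0)
gm=(im[:,:,1]>150)&(im[:,:,0]<100)&(im[:,:,2]<130); s=und(np.c_[u[gm],v[gm]],c,K); z0=c['z_map'][gm]; W=(np.c_[s,np.ones(len(s))]*z0[:,None])@E[:3,:3].T+E[:3,3]; print('button z',np.median(W[:,2]))
o=ctrl.get_obs(); print(o['time_s'],o['wrist_force'],o['eef_pos'])
t=grab('top')[0]['img'].astype(int); t0=pickle.load(open('top.pkl','rb'))[0]['img'].astype(int); print('block/tin diff',np.abs(t-t0)[115:150,275:330].mean(),np.abs(t-t0)[110:145,230:268].mean())
```

```text
clip [0.6255 0.2015] -26.236054606869434 line 249 -24.27881370433958
button z 0.04241648686808866
12.45 [-0.40616361  0.4255799  -0.35087535] [0.43279035 0.25811054 0.15706323]
block/tin diff 2.6268398268398268 2.420050125313283
```

The line is within about 2° of the clip, the button is back up, and the block and tin haven't moved.

```bash
python3 -c "
from bench import ctrl
print(ctrl.hand_in())"
```

```text
the job is handed in; nothing more can be done
None
```

I turned the index line to within about 2° of the red clip (4.5° allowed), pressed the lock to its stop and let it spring back up, drew the arm clear and handed the job in; no verdict came back.

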